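# Lock the espresso filter holder and start the brew

### The job

The filter holder of the espresso machine hangs loose in the brewing head, its black handle swung off to the left. Push the handle round with one finger, without gripping it, until it points straight out from the front of the machine and not past that, and only then press the white brew button on top of the head all the way down and let it go. The cup already stands under the spouts: leave it and everything else on the worktop where it is, and lift nothing.

Things in the scene. Friction and masses are not known exactly. Their poses are not given: they have to be found in the camera images.
- machine: slim metal espresso machine, fixed, 150 wide, 293 deep, 293 mm tall. Origin on the worktop below the vertical axis of the brewing head; -x points out of the front, +y to the left as one faces it. Drip tray (grate 28 mm high) reaches 75 mm ahead of the origin; head (96 wide, z 153 to 216 mm) 58 mm ahead; casing begins 60 mm behind. A steam wand hangs on the right flank
- holder (a joint): turn of the filter holder about the vertical axis through the machine's origin, rad: 0 = handle straight out (machine -x), negative = swung to the left (+y), growing anticlockwise from above. Starts at -0.85 to -0.45. Friction 0.45 N m, some 4 N at 0.12 m from the axis; stays where it is left. No stop at 0: it could go on to 0.35
- group_axis (a point): point on the axis of the brewing head at the height of the handle's centre line, 118 mm above the worktop (moves with the machine only). At the back left stands a microwave, 0.26 m tall with a tin on it up to 0.46 m, its front from about (0.49, -0.03) to (0.72, 0.34): swing past in front of it. A wall shelf hangs 0.5 m up, some 0.1 to 0.2 m behind the button
- handle_end (a point): centre of the outer end of the handle, 168 mm from the axis, 118 mm above the worktop. The black round handle is level, 25 mm thick, from 66 to 168 mm from the axis; a thinner steel neck joins it to the 67 mm wide filter pan under the head
- brew (a joint): travel of the brew button, m: 0 = up, 0.005 = fully down; spring-loaded, about 4 N to the bottom, comes back by itself
- brew_top (a point): centre of the top face of the white round brew button, 26 mm wide, on top of the head, 32 mm in front of the axis, 237 mm above the worktop; pressed straight down
- cup: small white cup with a thin red line, 58 mm wide, 50 mm tall, with an ear; stands on the drip grate under the spouts, which end about 9 mm above its rim. Origin at the centre of its underside
- milk_jug: cream-coloured milk jug, 67 x 103 x 85 mm tall, loose on the worktop. Origin at the centre of its underside
- second_cup: cream-coloured cup, 64 x 88 x 54 mm tall, loose on the worktop. Origin at the centre of its underside
- yellow_tin: round yellow tin, 76 mm wide, 116 mm tall, loose on the worktop. Origin at the centre of its underside
- teaspoon: steel teaspoon, 137 mm long, 13 mm high, lying loose on the worktop. Origin at its underside's centre
Things that resemble listed ones, but are neither listed nor needed, are in the scene too. Leave any blue look-alike of the cup alone.

How it is judged:
By the outcome, as a careful person would: the job done as asked, in the order asked, and still so for the second after the job is handed in, with the robot touching nothing.
It also fails if it takes over 48 s, if anything falls off the work surface, if the arm or the gripper's body presses on something with over 40 N, if the wrist force passes 120 N, or if a joint passes its speed limit or range.

### The arm

A 6-joint arm with a two-finger parallel gripper is mounted at the origin on a cart in front of the work surface, level with it; the furniture and walls round the work are solid. World frame = base frame: x ahead of the robot, y to its left, z up, the work surface at z = 0. Lengths are in m, angles in rad, forces in N, time in s.
With the tool pointing down it reaches from about 0.35 to 0.8 m from the base axis. Payload 7.3 kg.
Tool frame: the origin (TCP) lies between the finger pads; the fingertips stand 25 mm ahead of it and the grasp point (between the pads) lies 6 mm ahead of it (r.tip_extent is the distance from the TCP to the fingertips, in m); z points along the fingers, y is the line along which they close (so a half turn about z gives the same grasp; the last joint's range is limited). The gripper opens to 85 mm and grips with 20 to 120 N. Pads are 22 mm wide; open, the fingers measure 114 mm over their backs; the gripper's body (76 mm by 85 mm) begins 54 mm behind the grasp point. The pads swing forward as they close: fully open they stand 13 mm farther back than shut.
Start: joints at [1.06, 0.342, 1.524, -0, 1.275, -0.146], TCP at [0.187, 0.49, 0.256] pointing down, gripper open.
Joint ranges: [-2.53, 2.53], [-0.77, 2.02], [0.04, 2.7], [-1, 4.14], [0.28, 2.66], [-3.11, 3.11]. Speed limits (rad/s): [2.57, 2.57, 3.14, 3.14, 3.14, 3.14].

### API

Orientations are given as a unit quaternion [x, y, z, w].
In Python, from workcell import r, command_gripper, optics gives the robot as it stands. The module is installed in compiled form; this text tells all that it offers. Calls block until the motion is done:
- r.reach(position, orientation): joint-space move of the TCP to a pose.
- r.move_straight(position, orientation=None, speed=0.15, max_force=None): straight line of the TCP; orientation=None keeps the orientation; speed is the mean speed in m/s. With max_force (N) it stops when the force on the tool has changed by that much, and returns True; else False.
- r.movej(angles): joint-space move.
- command_gripper(opening, force=None): finger opening in m; force is the grip in N (None keeps the last); returns when the fingers have stopped.
- r.hold(seconds).
- r.solve_ik(position, orientation): joint angles nearest the present ones, or None.
- r.read_state(): the state.
- optics.get_image(name): name is "scene" or "top" or "wrist"; returns (picture, depth): 400x640x3 uint8, red, green, blue; 400x640 float32, m along the optical axis (not along the pixel's ray), 0 where there is no reading.
- optics.camera_model(name): a dict with "K" (3x3 intrinsics, pixels), "k1" (the pictures are not rectified: a ray, as slopes to the right and down, at radius r is drawn at 1 + k1 r^2 times it, then the intrinsics apply), "R" (3x3) and "t" (3): a world point X has camera coordinates R X + t; the wrist camera has in their place "tool_from_camera" (4x4, takes a point from camera to tool coordinates, whose origin is the TCP and whose axes are the flange's). Camera axes: x right, y down, z forward; pixel columns grow to the right and rows downward; lengths in m; the calibration is good to about 2 mm. A picture is of the moment at which its call begins: read the wrist's pose just before it. camera_model takes no time and is no camera call.
A pose or a line that the arm cannot do raises r.PlanningError and nothing moves.
- r.finish_job(): hands the job in; it is judged then, once.
The state is a dict: "time_s": time; "joint_positions": joint angles; "dq": joint speeds; "tau": joint torques, N m; "eef_pos": TCP position; "eef_rot": TCP orientation; "contact_force": force on the tool from outside, world axes, zero at the start; "torque": the same for the moment, N m; "grip_width": finger opening in m; "grip_force": force on a finger pad.
Only numpy, scipy, OpenCV 4.12 (cv2) and the standard library are available. Lean on these libraries where they do the work, as an engineer would, in place of code of your own. Each camera call takes 0.05 s, during which the arm holds its last target. There are 200 camera calls.

## Working session

There is one attempt and no reset: what is moved stays moved. The work goes in short steps, each a Python script; the robot and the scene stay as the last script left them, time stands still between calls to the robot, and variables do not carry over. Pictures are saved under pics/ and viewed, at most 10 in all, crops included, and the job is handed in when it is done.

```bash
mkdir -p pics; cat > h.py <<'E'
import numpy as np, cv2
from workcell import r, command_gripper, optics
def snap(n):
    im,d=optics.get_image(n); np.savez(f'pics/{n}.npz',im=im,d=d); cv2.imwrite(f'pics/{n}.png',im[...,::-1]); return im,d
def world(n,u,v,d):
    m=optics.camera_model(n);K=np.array(m['K']);k1=m['k1']
    u=np.asarray(u,float);v=np.asarray(v,float)
    x=(u-K[0,2])/K[0,0];y=(v-K[1,2])/K[1,1];a,b=x.copy(),y.copy()
    for _ in range(20):
        s=1+k1*(a*a+b*b);a,b=x/s,y/s
    C=np.stack([a*d,b*d,d*np.ones_like(a)],-1)
    return (C-np.array(m['t']))@np.array(m['R'])
E
python3 - <<'E'
from h import *
snap('scene');snap('top')
for n in('scene','top'):
    m=optics.camera_model(n);print(n,m['K'][0][0],m['k1'],-np.array(m['R']).T@m['t'],np.array(m['R'])[2])
s=r.read_state();print(s['time_s'],s['eef_pos'],s['eef_rot'],s['contact_force'])
E
```

```text
scene 513.2112891217948 -0.11564968641509049 [-0.46290813  0.88274922  0.7843317 ] [ 0.6032364  -0.67497921 -0.4248634 ]
top 506.66308924088014 -0.0866497891638525 [-0.40056519 -0.5048662   1.29621032] [ 0.56033225  0.26430282 -0.78496611]
0.1 [0.18712859 0.49016877 0.25570713] [ 1.81388599e-01  9.83411257e-01 -6.55083738e-04 -2.13810853e-04] [-0.19468255  0.05219962 -0.43148582]
```

View pics/scene.png

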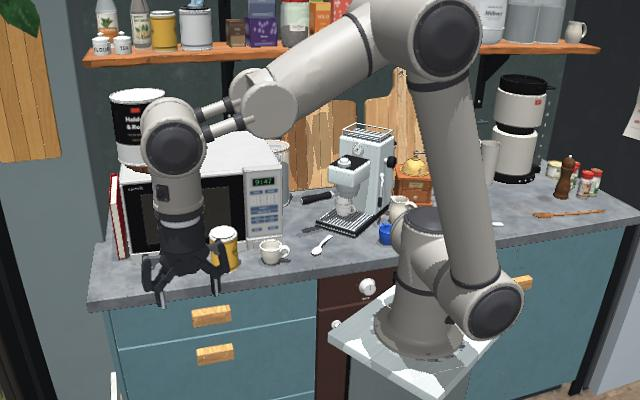

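View pics/top.png

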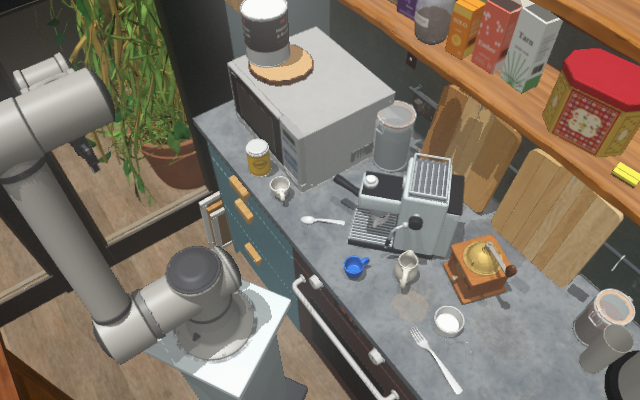

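The scene view shows the machine at about (360,180), with its handle at (317,197). In the top view the button is at about (371,180) and the handle at about (348,187). I'll enlarge both.

```bash
python3 - <<'E'
import numpy as np,cv2
a=np.load('pics/scene.npz')['im'];b=np.load('pics/top.npz')['im']
A=cv2.resize(a[115:250,285:420],(540,540),interpolation=2)
B=cv2.resize(b[145:280,325:475],(600,540),interpolation=2)
cv2.imwrite('pics/ca.png',A[...,::-1]);cv2.imwrite('pics/cb.png',B[...,::-1])
E
```

```text
(no output)
```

View pics/ca.png

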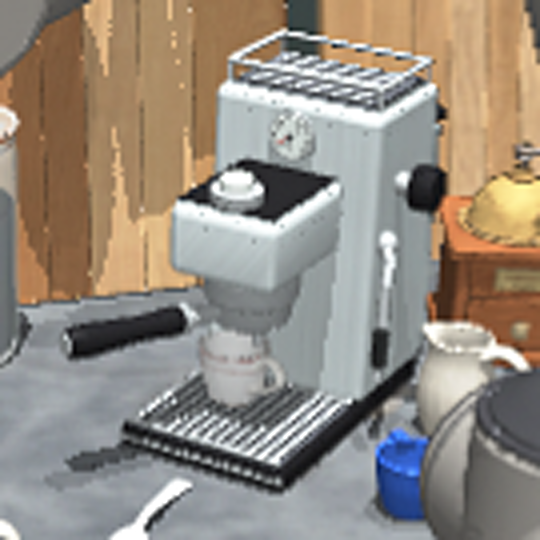

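View pics/cb.png

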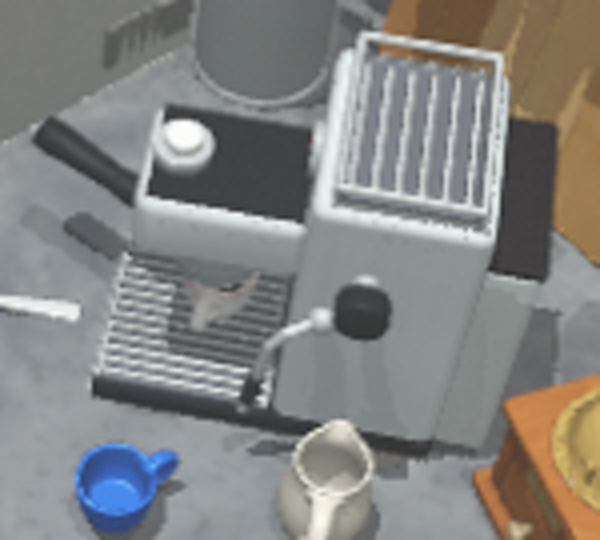

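The crops show the button top at top-view (371.5,179) and scene-view about (344.5,160). In the scene view the handle runs from (302,201) to (332,195). The head plate corners in the top view are about (366,171), (406,176), (401,199) and (361,194).

```bash
cat > m.py <<'E'
from h import *
def cloud(n,u0,u1,v0,v1):
    f=np.load(f'pics/{n}.npz');v,u=np.mgrid[v0:v1,u0:u1];d=f['d'][v0:v1,u0:u1]
    return world(n,u,v,d)[d>0],f['im'][v0:v1,u0:u1][d>0].astype(int)
E
python3 - <<'E'
from m import *
for n,box in(('top',(325,475,145,280)),('scene',(285,420,115,250))):
    P,c=cloud(n,*box); L=c.sum(1)
    s=(abs(P[:,2]-.216)<.006)&(L<160)
    rr=cv2.minAreaRect(P[s,:2].astype(np.float32)); print(n,'plate',s.sum(),P[s].mean(0).round(4),rr, cv2.boxPoints(rr).round(3).tolist())
    b=(P[:,2]>.232)&(P[:,2]<.243)&(L>450)
    b&=np.linalg.norm(P[:,:2]-P[s,:2].mean(0),axis=1)<.08
    print('button',b.sum(),P[b].mean(0).round(4),np.ptp(P[b],axis=0).round(4))
    h=(abs(P[:,2]-.12)<.018)&(L<200)&(np.linalg.norm(P[:,:2]-P[s,:2].mean(0),axis=1)<.24)&(P[:,0]<P[s,0].mean()+.02)
    Q=P[h]; print('handle',len(Q))
    if len(Q)>10:
        med=np.median(Q,0); Q=Q[np.linalg.norm(Q-med,axis=1)<.1]
        vx,vy,x,y=cv2.fitLine(Q[:,:2].astype(np.float32),cv2.DIST_HUBER,0,.01,.01).ravel()
        t=(Q[:,:2]-[x,y])@[vx,vy]
        print(len(Q),np.degrees(np.arctan2(vy,vx)),(x,y),'ends',[x+vx*t.min(),y+vy*t.min()],[x+vx*t.max(),y+vy*t.max()],Q[:,2].min(),Q[:,2].max())
# pixel-plane corners
u=325+np.array([165,325,303,145])/4.-.4;v=145+np.array([105,125,218,197])/4.-.4
m=optics.camera_model('top');C=-np.array(m['R']).T@m['t']
def plane(n,u,v,z):
    m=optics.camera_model(n);C=-np.array(m['R']).T@m['t'];W=world(n,u,v,1.);D=W-C
    return C+D*((z-C[2])/D[...,2])[...,None]
print(plane('top',u,v,.216).round(4)); print('btn',plane('top',[371.3],[178.8],.237),plane('scene',[344.6],[159.6],.237))
E
```

```text
top plate 0 [nan nan nan] ((0.0, 0.0), (0.0, 0.0), 0.0) [[0.0, 0.0], [0.0, 0.0], [0.0, 0.0], [0.0, 0.0]]<stdin>:5: RuntimeWarning: Mean of empty slice.
  ret = um.true_divide(
<stdin>:7: RuntimeWarning: Mean of empty slice.
<stdin>:8: RuntimeWarning: Mean of empty slice.
Traceback (most recent call last):
ValueError: zero-size array to reduction operation maximum which has no identity
```

```bash
python3 - <<'E'
from m import *
def plane(n,u,v,z):
    m=optics.camera_model(n);C=-np.array(m['R']).T@m['t'];D=world(n,u,v,1.)-C
    return C+D*((z-C[2])/D[...,2])[...,None]
u=325+np.array([165,325,303,145])/4.-.4;v=145+np.array([105,125,218,197])/4.-.4
print(plane('top',u,v,.216).round(4)); print('btn',plane('top',[371.3],[178.8],.237),plane('scene',[344.6],[159.6],.237))
for n,pts in(('top',[(371,179),(390,185),(390,205),(348,186),(340,220)]),('scene',[(344,160),(362,160),(317,197),(308,199),(330,240)])):
    f=np.load(f'pics/{n}.npz')
    for q in pts: print(n,q,f['im'][q[1],q[0]],f['d'][q[1],q[0]],world(n,q[0],q[1],f['d'][q[1],q[0]]).round(4))
E
```

```text
[[ 0.4984 -0.2361  0.216 ]
 [ 0.5266 -0.3448  0.216 ]
 [ 0.4425 -0.3569  0.216 ]
 [ 0.4161 -0.2532  0.216 ]]
btn [[ 0.46029628 -0.2651447   0.237     ]] [[ 0.45364805 -0.25714077  0.237     ]]
top (371, 179) [252 252 252] 1.3744699 [ 0.4579 -0.265   0.2388]
top (390, 185) [67 68 71] 1.3921084 [ 0.4788 -0.3149  0.2144]
top (390, 205) [137 145 144] 1.368638 [ 0.4251 -0.3354  0.1991]
top (348, 186) [75 76 78] 1.5082681 [ 0.4981 -0.1859  0.1236]
top (340, 220) [202 204 204] 1.5758003 [ 0.4521 -0.1827  0.0059]
scene (344, 160) [255 255 255] 1.5546992 [ 0.4545 -0.2554  0.2359]
scene (362, 160) [44 44 47] 1.6188029 [ 0.4504 -0.3407  0.2146]
scene (317, 197) [40 39 43] 1.5690633 [ 0.49   -0.1762  0.1266]
scene (308, 199) [38 38 41] 1.5547264 [ 0.4996 -0.1464  0.1265]
scene (330, 240) [151 157 163] 1.5901244 [ 0.4329 -0.1775 -0.002 ]
```

```bash
cat > fit.py <<'E'
from m import *
def run():
  for n,box in(('top',(325,475,145,280)),('scene',(285,420,115,250))):
    P,c=cloud(n,*box); L=c.sum(1); D=np.linalg.norm(P[:,:2]-[.457,-.26],axis=1)
    s=(abs(P[:,2]-.216)<.007)&(D<.13)&(L<260)
    rr=cv2.minAreaRect(P[s,:2].astype(np.float32)); print(n,'plate',s.sum(),P[s].mean(0).round(4),np.round(cv2.boxPoints(rr),4).tolist(),rr[1:])
    b=(P[:,2]>.2335)&(P[:,2]<.242)&(D<.03)
    print('button',b.sum(),P[b].mean(0).round(4),((P[b].max(0)+P[b].min(0))/2).round(4),np.ptp(P[b],axis=0).round(4))
    h=(abs(P[:,2]-.12)<.018)&(L<280)&(D<.24)&(P[:,1]>-.225)
    Q=P[h]; print('handle',len(Q))
    vx,vy,x,y=cv2.fitLine(Q[:,:2].astype(np.float32),cv2.DIST_HUBER,0,.01,.01).ravel()
    t=(Q[:,:2]-[x,y])@[vx,vy];w=(Q[:,:2]-[x,y])@[-vy,vx]
    print(np.degrees(np.arctan2(vy,vx)),'ends',[x+vx*t.min(),y+vy*t.min()],[x+vx*t.max(),y+vy*t.max()],'w',w.min(),w.max(),'z',Q[:,2].min(),Q[:,2].max())
    # casing/tray: front tray edge, head walls
    g=(P[:,2]>.16)&(P[:,2]<.208)&(D<.12)
    H=P[g]; print('headwalls',len(H)); np.save(f'pics/hw_{n}.npy',H)
    try:
        for a in range(2):
            best=None;rng=np.random.default_rng(0)
            for _ in range(500):
                i,j=rng.choice(len(H),2,False);d=H[j,:2]-H[i,:2]
                if np.linalg.norm(d)<.02: continue
                d/=np.linalg.norm(d);e=abs((H[:,:2]-H[i,:2])@[-d[1],d[0]])<.003
                if best is None or e.sum()>best.sum():best=e
            l=cv2.fitLine(H[best,:2].astype(np.float32),cv2.DIST_HUBER,0,.01,.01).ravel();print('wall',best.sum(),np.degrees(np.arctan2(l[1],l[0])),l[2:]);H=H[~best]
    except Exception as ex: print(ex)
if __name__=='__main__': run()
E
python3 fit.py
```

```text
top plate 703 [ 0.4671 -0.3065  0.2163] [[0.4169999957084656, -0.2531999945640564], [0.4368000030517578, -0.35850000381469727], [0.5200999975204468, -0.34290000796318054], [0.5004000067710876, -0.23759999871253967]] ((0.0847940742969513, 0.10713395476341248), 10.6341552734375)
button 50 [ 0.4627 -0.2634  0.2365] [ 0.458  -0.2627  0.2373] [0.034  0.0249 0.0075]
handle 205
72.288414 ends [np.float64(0.48503949941648045), np.float64(-0.22221705957305898)] [np.float64(0.513212438660605), np.float64(-0.13400113515740897)] w -0.015097112170693275 0.009532395030058266 z 0.10878482541022451 0.13636861084763383
headwalls 482
wall 370 -79.05922 [ 0.42167434 -0.2928787 ]
wall 42 -78.5057 [ 0.42833352 -0.30692345]
scene plate 210 [ 0.46   -0.3045  0.2162] [[0.414900004863739, -0.25099998712539673], [0.438400000333786, -0.36340001225471497], [0.5217999815940857, -0.3458999991416931], [0.4982999861240387, -0.23350000381469727]] ((0.08520540595054626, 0.11481805145740509), 11.83243179321289)
button 21 [ 0.4592 -0.259   0.2359] [ 0.4592 -0.2577  0.2361] [0.0218 0.024  0.0049]
handle 212
72.88425 ends [np.float64(0.47987809224445555), np.float64(-0.22404288369366648)] [np.float64(0.5085665026707212), np.float64(-0.13088087264913584)] w -0.018955336006346492 0.010678384280793218 z 0.10590685872763422 0.13361832282394356
headwalls 726
wall 252 -79.54055 [ 0.4207698  -0.30513358]
wall 227 9.929406 [ 0.4583933  -0.23767781]
```

```bash
python3 - <<'E'
from m import *
Z=np.zeros((9,16))
for n in('top','scene'):
    P,c=cloud(n,*((250,520,60,300) if n=='top' else (230,420,100,260)))
    s=(P[:,0]>.36)&(P[:,0]<.72)&(P[:,1]>-.32)&(P[:,1]<.02)&(P[:,2]<.6)&(P[:,2]>-.01)
    x0,y0=.36,-.32
    H=np.zeros((18,17))
    for p in P[s]: 
        i=int((p[0]-x0)/.02);j=int((p[1]-y0)/.02);H[i,j]=max(H[i,j],p[2])
    print(n,'rows x from .36 step .02; cols y from -.32 (mm)');print((H*1000).astype(int))
m=optics.camera_model('wrist');print(np.round(m['tool_from_camera'],3),m['K'][0][0])
E
```

```text
top rows x from .36 step .02; cols y from -.32 (mm)
[[  6   5   5   8   5   6  10   8   6   5   4   6   7   5   7   6   4]
 [ 26  34  31  30  29   6   3   4   7   6   4  12   6   6  10   7   5]
 [191 210 214 214  30   4   6   5   5  15  16  14  12   6   4   8   7]
 [221 219 228 217  30   5   5  13  15  15  13  11   5   7   4  54  55]
 [220 227 241 237 201  19   9   7   6   2   6   7   6   5   4   5  58]
 [222 232 239 240 217  23   4   6   5   5   6   5   5   6   5   5  53]
 [220 219 228 221 218 132 131 128 128   5   7   4   5   6 272 268  59]
 [222 219 221 217 209 127 132 134 136 133   3   5   6 269 271 273 271]
 [ 23   0   0   0   0  29   5 128 130 131   6   3 210 271 271 272 272]
 [  0   0   0   0   0   6   8   4   7   7   6   6 270 269 269 271 270]
 [  0   0   0   0   0   0   0   5   5   3   4 270 267 269 269 269 270]
 [  0   0   0   0   0   0   0   0   0   5   3 268 270 268 268 271 268]
 [  0   0   0   0   0   0   5   6   3   7 267 267 269 270 269 268 269]
 [525   0   0   0   0   0   5   8   5 248 268 268 268 269 269 269 269]
 [522   0   0   0   0   0   5   6   9 266 268 269 268 
[... 1006 characters left out ...]
 4   1   1   2   2   3   4   1   2   0 266 266 265 266 265]
 [  2   3   2   2   1   3   2   3   1   1   0 265 265 266 265 265 265]
 [  4   0   4   1   2   3   3   4   0   0 265 266 265 266 265 266 265]
 [  2   1   1   0   1   3   1   1   0   0 267 266 267 265 266 266 266]
 [  2   1   3   1   1   3   2   0   0 265 265 266 265 265 266 265 265]
 [  0   3   1   2   3   3   0   0 263 265 265 266 265 266 264 266 265]
 [  1   3   4 187 213 220   0   0 265 265 265 265 267 265 265 264   0]
 [  5 182 216 219 217 219 215   0 266 265 266 267 265 267 266 264   0]]
[[-0.001 -0.963 -0.268  0.068]
 [ 1.    -0.001 -0.001 -0.   ]
 [ 0.    -0.268  0.963 -0.116]
 [ 0.     0.     0.     1.   ]] 288.3571656033286
```

```bash
cat > p.py <<'E'
from h import *
from scipy.spatial.transform import Rotation as Ro
AX=np.array([.467,-.2936]); PH=np.radians(100.6); R=.14
def pose(th,off,z,R=R):
    a=PH+th; u=np.array([np.cos(a),np.sin(a)]); l=np.array([u[1],-u[0]])   # l: to the machine's left
    x=np.r_[-l,0]; zz=np.array([0,0,-1.]); y=np.cross(zz,x)
    return np.r_[AX+R*u+off*l,z], Ro.from_matrix(np.c_[x,y,zz]).as_quat()
E
python3 - <<'E'
from p import *
p,q=pose(-.46,.044,.128); up=np.r_[p[:2],.30]; print(p)
wp=[np.array([.38,.05,.30]),np.array([.44,-.11,.30]),up,p,pose(-.2,.0235,.128)[0],pose(0,.0235,.128)[0]]
for w in wp: print(w.round(3),np.round(r.solve_ik(w,q),2))
command_gripper(0.0,30)
r.reach(wp[0],q); r.reach(wp[1],q); r.move_straight(up,q,speed=.2)
print(r.move_straight(p,q,speed=.12,max_force=6))
s=r.read_state();print(s['time_s'],s['eef_pos'],s['contact_force'],s['grip_width'])
snap('wrist');snap('scene')
im=cv2.imread('pics/wrist.png');sc=cv2.resize(cv2.imread('pics/scene.png')[130:250,250:420],(566,400))
cv2.imwrite('pics/v1.png',cv2.resize(np.hstack([cv2.resize(im,(560,350)),cv2.resize(sc,(496,350))]),(800,265)))
E
```

```text
[ 0.54736268 -0.17080814  0.128     ]
[0.38 0.05 0.3 ] [-0.07  0.04  1.79 -0.    1.32 -1.37]
[ 0.44 -0.11  0.3 ] [-0.41  0.18  1.63 -0.    1.34 -1.71]
[ 0.547 -0.171  0.3  ] [-0.44  0.4   1.31 -0.    1.43 -1.73]
[ 0.547 -0.171  0.128] [-0.44  0.56  1.56 -0.    1.03 -1.73]
[ 0.493 -0.154  0.128] [-0.45  0.47  1.72 -0.    0.95 -1.75]
[ 0.464 -0.152  0.128] [-0.47  0.43  1.8  -0.    0.92 -1.77]
False
5.6917 [ 0.5477301  -0.17097253  0.12871543] [-0.02971715 -0.15706652 -0.40415229] -0.00011349652597737905
```

View pics/v1.png

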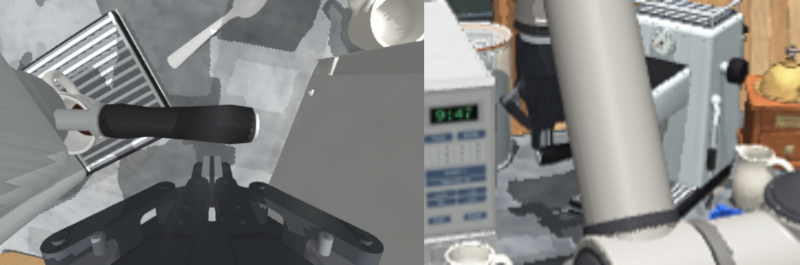

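The wrist view shows the handle level from about (100,122) to (258,125) px, with the closed fingers just behind it at (210,165), clear of it. I'll measure the handle from here, then push round to about -0.06 rad.

```bash
cat >> p.py <<'E'
from scipy.optimize import least_squares
def wcloud():
    s=r.read_state(); im,d=snap('wrist'); m=optics.camera_model('wrist');K=np.array(m['K']);T=np.array(m['tool_from_camera'])
    v,u=np.mgrid[0:400,0:640].astype(float); n=cv2.undistortPoints(np.stack([u.ravel(),v.ravel()],-1)[:,None],K,np.array([m['k1'],0,0,0,0.]))[:,0]
    C=np.c_[n*d.ravel()[:,None],d.ravel()]
    W=(C@T[:3,:3].T+T[:3,3])@Ro.from_quat(s['eef_rot']).as_matrix().T+s['eef_pos']
    W[d.ravel()==0]=np.nan
    return W.reshape(400,640,3),im
def handle():
    W,im=wcloud(); s=r.read_state(); e=s['eef_pos']
    P=W.reshape(-1,3);L=im.reshape(-1,3).sum(1)
    t=(P[:,:2]-e[:2]); X=Ro.from_quat(s['eef_rot']).as_matrix()[:2,0]
    f=t@X; rad=np.linalg.norm(P[:,:2]-AX,axis=1)
    k=(P[:,2]>.108)&(P[:,2]<.14)&(L<300)&(rad>.075)&(rad<.16)&(f>.0115)&(f<.10)
    Q=P[k]
    def res(p):
        u=np.array([np.cos(p[0]),np.sin(p[0])]); w=(Q[:,:2]-AX)@[-u[1],u[0]]-p[1]
        return np.hypot(w,Q[:,2]-p[2])-p[3]
    o=least_squares(res,[PH-.3,0,.118,.0125],loss='soft_l1',f_scale=.002)
    k2=(P[:,2]>.105)&(P[:,2]<.14)&(rad<.19)&(rad>.1)&(f>.0115)&(f<.1)
    end=np.nanmax((P[k2,:2]-AX)@[np.cos(o.x[0]),np.sin(o.x[0])])
    print('handle n',k.sum(),'theta',round(o.x[0]-PH,4),'offset,z,rad mm',(o.x[1:]*1000).round(1),'theta through axis at R',round(o.x[0]-PH+o.x[1]/.13,4),'end',round(end,4))
    return o.x
E
python3 - <<'E'
from p import *
handle()
for th in (-.4,-.3,-.2,-.12,-.07):
    p,q=pose(th,.0235,.128); r.move_straight(p,q,speed=.06)
    print(th,r.read_state()['contact_force'].round(1))
s=r.read_state();print(s['time_s'],s['eef_pos'],p)
handle()
cv2.imwrite('pics/v2.png',cv2.imread('pics/wrist.png'))
E
```

```text
handle n 10431 theta -0.4755 offset,z,rad mm [ -3.2 116.8  12. ] theta through axis at R -0.5 end 0.1701
-0.4 [ 0.2 -0.2 -0.5]
-0.3 [-0.3  0.7 -0.2]
-0.2 [ 0.3  0.4 -0.1]
-0.12 [-0.6  0.7  0.1]
-0.07 [-0.2 -0.3  0.9]
7.85 [ 0.47431551 -0.15183804  0.12797845] [ 0.47427955 -0.15182815  0.128     ]
handle n 9879 theta -0.0371 offset,z,rad mm [ -4.  117.   11.8] theta through axis at R -0.0675 end 0.1695
```

View pics/v2.png

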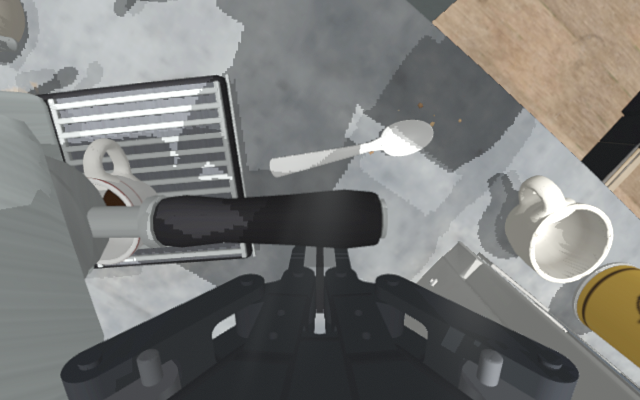

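The wrist view shows the finger at (320,250) touching the handle, which runs from (150,222) to (385,218). Its direction is nearly normal to the tray's front edge, (225,80) to (250,255). I'll measure the tray's edges in the same view to get the reference direction.

```bash
cat >> p.py <<'E'
def edges():
    W,im=wcloud(); P=W.reshape(-1,3); d=np.array([np.cos(PH),np.sin(PH)]); l=np.array([d[1],-d[0]])
    P=P[np.isfinite(P[:,0])]; f=(P[:,:2]-AX)@d; g=(P[:,:2]-AX)@l
    t=(P[:,2]>.019)&(P[:,2]<.036)&(f>0)&(f<.1)&(abs(g)<.1)
    def fit(a,b,sel,lo,hi,sgn,name):
        bins=np.arange(lo,hi,.004);X=[];Y=[]
        for x0 in bins:
            k=t&sel&(a>=x0)&(a<x0+.004)
            if k.sum()>8: X.append(x0+.002);Y.append(sgn*np.percentile(sgn*b[k],98))
        X=np.array(X);Y=np.array(Y); 
        if len(X)<4: print(name,'few');return
        k=np.ones(len(X),bool)
        for _ in range(5): c=np.polyfit(X[k],Y[k],1);e=abs(Y-np.polyval(c,X));k=e<max(.0015,2*np.median(e))
        print(name,'n',k.sum(),'/',len(X),'slope',c[0].round(4),'at0',(c[1]*1000).round(1),'std mm',(e[k].std()*1000).round(2))
    fit(g,f,f>.05,-.07,.07,1,'front f(g)')
    fit(f,g,g<-.03,.0,.072,-1,'right g(f)')
    fit(f,g,g>.03,.0,.072,1,'left g(f)')
    # button + head from the wrist view
    b=(P[:,2]>.15)&(P[:,2]<.245)&(f>.02)&(f<.1)&(abs(g)<.09); print('head pts',b.sum())
E
python3 - <<'E'
from p import *
edges()
E
```

```text
front f(g) n 27 / 27 slope 0.0053 at0 73.2 std mm 0.12
right g(f) n 18 / 18 slope -0.0093 at0 -70.5 std mm 0.13
left g(f) n 18 / 18 slope -0.0186 at0 74.0 std mm 0.17
head pts 27588
```

```bash
python3 - <<'E'
import re
s=open('p.py').read()
s=s.replace("PH=np.radians(100.6);","PH=np.radians(100.6);_d=np.array([np.cos(PH),np.sin(PH)]);AX=AX-.0018*_d+.00175*np.array([_d[1],-_d[0]]);PH+=.008;")
open('p.py','w').write(s)
E
python3 - <<'E'
from p import *
handle();
p,q=pose(-.02,.0235,.128); r.move_straight(p,q,speed=.03); r.hold(.3)
handle(); edges(); print(r.read_state()['time_s'],r.read_state()['contact_force'].round(1))
E
```

```text
handle n 9844 theta -0.0469 offset,z,rad mm [ -1.9 117.1  11.7] theta through axis at R -0.0612 end 0.1713
handle n 9896 theta -0.003 offset,z,rad mm [ -1.9 117.   11.8] theta through axis at R -0.0179 end 0.1714
front f(g) n 27 / 27 slope -0.003 at0 74.9 std mm 0.11
right g(f) n 18 / 18 slope -0.0019 at0 -72.2 std mm 0.19
left g(f) n 18 / 18 slope -0.0123 at0 72.4 std mm 0.19
head pts 28359
8.7583 [ 1.3  1.1 -0.1]
```

```bash
python3 - <<'E'
from p import *
s=r.read_state();print(r.tip_extent)
p,q=pose(-.02,.05,.128); r.move_straight(p,q,speed=.08); handle()
p[2]=.32; r.move_straight(p,q,speed=.2)
B=AX+.032*np.array([np.cos(PH),np.sin(PH)]);print('B',B,np.round(r.solve_ik([*B,.26],q),2))
W,im=wcloud()
P=W.reshape(-1,3);k=(P[:,2]>.231)&(P[:,2]<.244)&(np.linalg.norm(P[:,:2]-B,axis=1)<.03)
print('button wrist',k.sum(),P[k].mean(0) if k.any() else '', (P[k].min(0)+P[k].max(0))/2 if k.any() else '',np.ptp(P[k],axis=0) if k.any() else '')
handle();print(r.read_state()['time_s'])
cv2.imwrite('pics/v3.png',cv2.imread('pics/wrist.png'))
E
```

```text
0.025
handle n 11213 theta -0.0125 offset,z,rad mm [ -0.8 116.9  11.9] theta through axis at R -0.019 end 0.1713
B [ 0.46291337 -0.26364154] [-0.66  0.35  1.5  -0.    1.29 -2.41]
button wrist 1083 [ 0.46148142 -0.26043322  0.23491536] [ 0.46206521 -0.26113093  0.2340477 ] [0.02585157 0.02568446 0.00598281]
handle n 1781 theta -0.0175 offset,z,rad mm [ -0.6 117.1  11.8] theta through axis at R -0.0219 end 0.1708
10.5
```

View pics/v3.png

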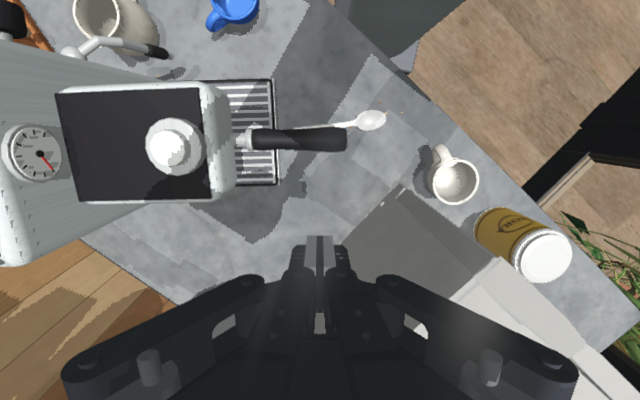

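The wrist view shows the handle free, (250,138) to (345,138), and the button at (173,145). The plate and tray edges slope about -0.025 relative to the handle, so it is still about 0.02 rad short. I'll nudge it by 0.015, then press the button.

```bash
python3 - <<'E'
from p import *
p,q=pose(-.005,.05,.128); r.move_straight(p,q,speed=.15)
c,_=pose(-.005,.0235,.128); r.move_straight(c,q,speed=.03); r.hold(.2)
r.move_straight(p,q,speed=.08); handle(); edges()
p[2]=.32; r.move_straight(p,q,speed=.2)
B=np.array([.4625,-.2622])
r.move_straight([*B,.32],q,speed=.15); r.move_straight([*B,.272],q,speed=.1); r.hold(.3)
f0=r.read_state()['contact_force']
hit=r.move_straight([*B,.250],speed=.02,max_force=14); s=r.read_state()
print('hit',hit,s['eef_pos'],(s['contact_force']-f0).round(1))
r.hold(.5);s=r.read_state();print(s['eef_pos'],(s['contact_force']-f0).round(1))
r.move_straight([*B,.285],speed=.05); s=r.read_state();print(s['time_s'],(s['contact_force']-f0).round(1))
E
```

```text
handle n 11202 theta 0.0022 offset,z,rad mm [ -0.9 116.9  11.9] theta through axis at R -0.0047 end 0.1713
front f(g) n 27 / 27 slope -0.002 at0 75.1 std mm 0.12
right g(f) n 18 / 18 slope -0.0023 at0 -72.0 std mm 0.18
left g(f) n 18 / 18 slope 0.0065 at0 70.8 std mm 0.11
head pts 26696
hit True [ 0.46248635 -0.26220925  0.25648477] [-1.6  1.3  5.9]
[ 0.46249792 -0.26221143  0.25648412] [-2.2  1.5  5.9]
18.7583 [-0.6  0.7 -1. ]
```

```bash
python3 - <<'E'
from p import *
p,q=pose(-.005,.05,.32); r.move_straight([*r.read_state()['eef_pos'][:2],.33],speed=.15); r.move_straight(p,q,speed=.15); handle()
print(r.read_state()['time_s']); cv2.imwrite('pics/v4.png',cv2.imread('pics/wrist.png'))
E
```

```text
handle n 1787 theta -0.0024 offset,z,rad mm [ -0.6 117.1  11.7] theta through axis at R -0.0073 end 0.171
20.2
```

View pics/v4.png

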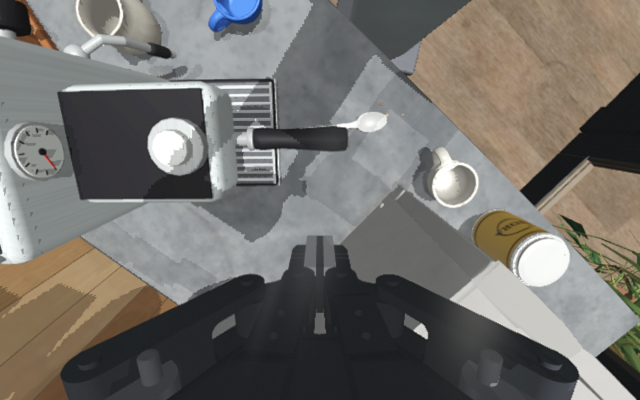

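The handle, (250,138) to (347,138), now lies square to the tray's front edge. The button at (175,146) is back up, and everything else is where it was. The arm touches nothing, so I'm handing in.

```bash
python3 -c "
from h import *
print(r.finish_job())"
```

```text
the job is handed in; nothing more can be done
None
```

I pushed the handle round to straight out (measured within about 0.01 rad, on the near side of 0), then pressed the brew button to the bottom and released it. The job was handed in at about 20 s; no verdict came back.

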